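Run a sand core up the gutter to its stop

ROBOT

A 6-joint arm with a two-finger parallel gripper is mounted at the origin on the work surface. World frame = base frame: x ahead of the robot, y to its left, z up, the work surface at z = 0. Lengths are in m, angles in rad, forces in N, time in s.
With the tool pointing down it reaches from about 0.275 to 0.825 m from the base axis. Payload 4.9 kg.
Tool frame: the origin (TCP) lies at the very end of the fingers, on their centre line; the grasp point (between the pads) lies 19 mm behind it; x points along the fingers, z is the direction in which the jaws open and shut, and the axes are right-handed (so a half turn about x gives the same grasp; the last joint's range is limited). The gripper opens to 85 mm and grips with 20 to 120 N. Pads are 22 mm wide; open, the fingers measure 114 mm over their backs; the gripper's body (76 mm by 85 mm) begins 54 mm behind the grasp point. The pads swing forward as they close: fully open they stand 13 mm farther back than shut.
Start: joints at [0.979, 0.326, -0.193, 1.052, 0, 1.437], TCP at [0.243, 0.493, 0.231] pointing down, gripper open.
Joint ranges: [-2.65, 2.65], [-0.97, 1.79], [-1.3, 1.35], [-1.93, 2.1], [-1.47, 1.37], [-3.14, 3.14]. Speed limits (rad/s): [2.57, 2.57, 3.14, 3.14, 3.14, 3.14].

INTERFACE

Orientations are given as a unit quaternion [w, x, y, z].
In Python, from rig import r gives the robot as it stands. The module is installed in compiled form; this text tells all that it offers.
- The arm moves only by the shell command python3 -m handwheel 'ROWS' [FORCE]. ROWS is JSON, a list of rows, each an object of numbers: "tx", "ty", "tz": the shift along the tool's x, y, z in mm; "turn": the turn about the tool's x in degrees; "gripper": the finger opening in mm, from 0 to 85.4. A call has 1 to 12 rows; each row is the pose to reach, as a shift and turn from the pose commanded when the call began, along the tool's axes at that moment; what a row does not reach only later rows make up. A row lasts 1/12 s, in which the tool goes at most 41.7 mm and 7.16 degrees, less where a joint would pass 70% of its speed; a pose out of reach is approached as far as the arm can. A call with a gripper value outside its range is refused whole. The fingers move at their own pace and stop on an object; FORCE is the grip in N (left out, the last holds). Time passes only in rows, so rows that repeat a pose let the fingers close. It gives the time, the measured TCP pose, the force and the opening at its end, in the units of the state.
- r.get_obs(): the state, without advancing time (a new reading comes with each control period).
- r.snapshot(name): name is "side" or "top"; returns a dict with "image" (400x640x3 uint8, red, green, blue), "z_map" (400x640 float32, m along the optical axis (not along the pixel's ray), 0 where there is no reading), "intrinsics" (3x3 intrinsics, pixels), "distortion" ([k1, k2, p1, p2, k3] as OpenCV has them; the pictures are not rectified), "R" (3x3) and "t" (3): a world point X has camera coordinates R X + t. Camera axes: x right, y down, z forward; pixel columns grow to the right and rows downward; lengths in m; the calibration is good to about 2 mm. A picture is of the moment at which its call begins.
- r.finish_job(): hands the job in, once; it reports no verdict.
Trained networks look in a picture, given as the dict that the camera call returned (one of the last four; its "shot" number tells which), for a name from the list of things; names that differ only in an ending like _2 or _b are one class to them, and where a whole thing is asked for, a point or a joint stands for the part that bears it (a point fixed in the world has none). Each returns a list of dicts, best first, with "confidence" (0 to 1); they miss things now and then, are a little off and sometimes report something else, mostly with a low value. They report only what shows in the picture. A call takes as long as a camera call. They do not tell look-alikes from the thing itself.
- r.look_for(label, picture): "xy" ([column, row] in pixels, amid what is visible of it).
- r.silhouettes(label, picture): "region" (400x640 bool, what is visible of it) and "xy" ([column, row] in pixels, amid what is visible of it).
The state is a dict: "time_s": time; "joints": joint angles; "joint_vel": joint speeds; "tau": joint torques, N m; "position": TCP position; "ee_rot": TCP orientation; "contact_force": force on the tool from outside, world axes, zero at the start; "torque": the same for the moment, N m; "grip_width": finger opening in m.
Only numpy, scipy, OpenCV 4.12 (cv2) and the standard library are available. Lean on these libraries where they do the work, as an engineer would, in place of code of your own. Each camera call takes 0.05 s, during which the arm holds its last target.

TASK

With a fingertip, push the sand core that lies at the foot of the sloped steel gutter slowly up the gutter, over the red spring dog, until it is at the rubber-faced stop and the dog has sprung up behind it, then take the hand away so that the core stays there by itself. The core is fragile: only push it, do not pick it up, flick it, let it run away down the slope or press hard on it, and leave everything else on the bench where it is.

Things in the scene. Friction and masses are not known exactly. Their poses are not given: they have to be found in the camera images.
- trough: sloped gutter, fixed: flat-floored folded steel channel, 97 mm clear inside, side walls 24 mm above the floor and 3 mm thick, flanged 9 mm outward, open above. Origin on the floor's upper face, mid-width, 68 mm above the bench. Its x axis runs uphill along the floor (8 degree climb), y across, z square to the floor. Any heading from 69 degrees left to 69 degrees right of straight ahead
- gutter_foot (a point): inner face of the lip across the foot (low end) of the gutter, mid-width, at floor level: gutter x = -136.5 mm. The lip is 10 mm high and 3 mm thick; the end is open above it
- gutter_stop (a point): face of the black rubber-faced stop plate at the head (high end) of the gutter, mid-width, at floor level: gutter x = +143 mm. The green plate is 103 mm wide and its top 54 mm above the floor
- core_center (a point): centre of the sand core to push: tan cylinder 56 mm dia, 60 mm long, with a 34 mm dia print 15 mm long at each end, about 280 g, lying across the gutter so that it rolls along it, centre 28 mm above the floor. Starts against the lip at gutter x = -115 mm. Against the stop it is at +115 mm, parked back on the raised dog at about +110 mm; let go lower down it rolls back to the lip
- dog (a joint): red spring dog (non-return pawl) in a slot mid-floor: leaf 20 mm wide, hinged at gutter x = +50 mm, rising uphill to its free tip 11 mm above the floor at +88 mm. 0 = up, 0.33 rad = pressed flat (about 1 N at the tip). The core rolling uphill presses it down; it springs up behind the core as the core's centre passes about +110 mm
- spare_core_center (a point): a second, identical sand core standing on end on the bench beside the gutter, 56 mm dia, 91 mm tall; point at its centre
- weight: black cast iron weight, block 85 x 65 x 42 mm with a bail handle to 75 mm high, beside the gutter; origin under its centre
- vent_tube: copper vent tube 110 mm long, 14 mm dia, with a square brass collar at each end, lying beside the gutter; origin under its centre
- core_box: white resin core box half 116 x 150 x 46 mm, cavity up, at the left of the bench; origin under its centre
- brush: bench brush lying at the right of the bench; origin under its centre
- paste_can: round can of core paste, 72 mm dia, 90 mm tall, at the right of the bench; origin under its centre
Not all that is in view belongs to the job. Leave any turquoise look-alike of the part that bears core_center alone.

How it is judged:
At the end, for the whole second after the job is handed in: the core rests on the gutter floor between the raised dog and the stop (its centre within about 9 mm of where it touches the stop, dog joint below 0.06 rad), still, with nothing touching it but the gutter (x of core_center in the frame of trough between 0.106 and 0.119 m and y of core_center in the frame of trough between -0.012 and 0.012 m and z of core_center in the frame of trough between 0.024 and 0.032 m and value of joint dog below 0.06 rad and linear speed of core below 0.02 m/s).
It fails at once if the core is lifted (its centre more than 45 mm above the gutter floor, 17 mm higher than when it lies on it) or leaves the gutter (z of core_center in the frame of trough above 0.045 m or z of core_center in the frame of trough below 0.015 m).
It fails at once if the core is flicked or runs away (faster than 0.4 m/s) (linear speed of core above 0.4 m/s).
It fails at once if the core is pressed hard (more than 40 N from the fingers) (contact force between the fingers and core above 40 N).
It fails at once if another thing on the bench (spare core, weight, vent tube, core box half, brush, can) moved more than 30 mm (distance of any of spare_core_center, weight, vent_tube, core_box, brush, paste_can from where it was at the start of the episode above 0.03 m).
It also fails if it takes over 42 s, if anything falls off the work surface, if the arm or the gripper's body presses on something with over 40 N, if the wrist force passes 120 N, or if a joint passes its speed limit or range.

## Working session

There is one attempt and no reset: what is moved stays moved. The work goes in short steps, Python scripts to look and compute and a shell command to move; the robot and the scene stay as the last step left them, time stands still between calls to the robot, and variables do not carry over. Pictures are saved under pics/ and viewed, and the job is handed in when it is done.

```bash
mkdir -p pics; cat > h.py <<'E'
from rig import r
import numpy as np, cv2
def ray(p,uv,z=None):
    K=np.array(p["intrinsics"]);D=np.array(p["distortion"])
    n=cv2.undistortPoints(np.array(uv,float).reshape(-1,1,2),K,D).reshape(-1,2)
    return np.c_[n,np.ones(len(n))]
def world(p,uv,z):
    c=ray(p,uv)*np.array(z).reshape(-1,1)
    return (c-np.array(p["t"]))@np.array(p["R"])
def proj(p,X):
    R=np.array(p["R"]);rv=cv2.Rodrigues(R)[0]
    return cv2.projectPoints(np.array(X,float).reshape(-1,1,3),rv,np.array(p["t"],float),np.array(p["intrinsics"]),np.array(p["distortion"]))[0].reshape(-1,2)
def save(p,n): cv2.imwrite("pics/"+n,p["image"][:,:,::-1])
E
python3 - <<'E'
from h import *
o=r.get_obs();print({k:np.round(v,3) for k,v in o.items()})
for c in("side","top"):
    p=r.snapshot(c);save(p,c+"0.png")
    np.savez(c+"0.npz",**{k:p[k] for k in("image","z_map","intrinsics","distortion","R","t")})
    print(c,-np.array(p["R"]).T@p["t"])
    for l in("core_center","trough","dog","gutter_stop","gutter_foot","spare_core_center"):
        for d in r.look_for(l,p)[:3]:
            u=np.array(d["xy"]);z=p["z_map"][int(u[1]),int(u[0])]
            print(l,np.round(u),round(d["confidence"],2),np.round(world(p,u,z),3))
E
```

```text
{'time_s': np.float64(0.0), 'joints': array([ 0.979,  0.327, -0.194,  1.052,  0.   ,  1.437]), 'joint_vel': array([-0.001,  0.   ,  0.001, -0.   ,  0.001,  0.   ]), 'tau': array([-3.0000e-03, -4.4340e+01,  2.6244e+01,  1.6000e-02, -1.0000e-03,
        0.0000e+00]), 'position': array([0.243, 0.493, 0.23 ]), 'ee_rot': array([ 0.6  , -0.374,  0.601,  0.373]), 'contact_force': array([-1.056, -0.342,  0.486]), 'torque': array([ 0.083, -0.024,  0.02 ]), 'grip_width': np.float64(0.085)}
side [ 0.41445405 -0.85641732  0.58633405]
core_center [297. 212.] 0.96 [[ 0.451 -0.087  0.104]]
core_center [281. 284.] 0.75 [[ 0.404 -0.274  0.047]]
core_center [242. 253.] 0.56 [[ 0.318 -0.166  0.051]]
trough [346. 200.] 0.9 [[0.59  0.011 0.072]]
dog [358. 197.] 0.57 [[0.623 0.001 0.084]]
gutter_stop [344. 199.] 0.64 [[0.587 0.017 0.072]]
gutter_foot [348. 200.] 0.73 [[0.597 0.012 0.071]]
spare_core_center [323. 186.] 0.54 [[0.537 0.089 0.076]]
top [ 0.45789918 -0.00731932  1.22476562]
core_center [354. 228.] 0.91 [[ 0.451 -0.051  0.108]]
core_center [384. 279.] 0.67 [[ 0.318 -0.13   0.056]]
core_center [424. 246.] 0.63 [[ 0.405 -0.237  0.054]]
dog [176. 228.] 0.6 [[0.444 0.433 0.026]]
gutter_stop [340. 174.] 0.97 [[ 0.591 -0.013  0.072]]
gutter_foot [340. 174.] 0.78 [[ 0.591 -0.015  0.072]]
spare_core_center [298. 186.] 0.81 [[0.557 0.095 0.089]]
```

View pics/side0.png

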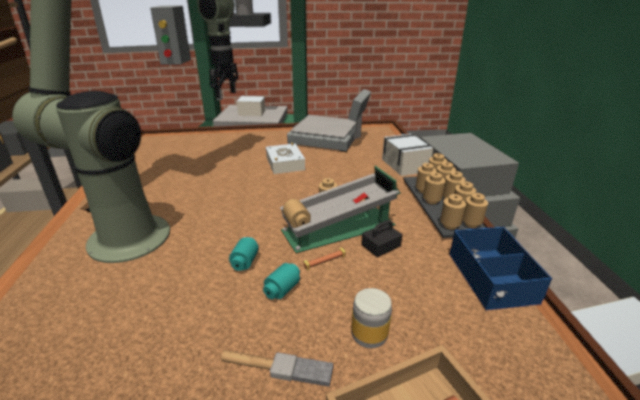

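View pics/top0.png

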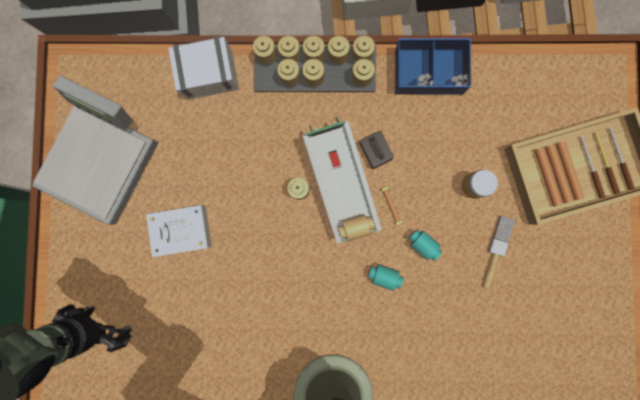

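The tan core lies at the gutter foot, side (297,212) and top (356,228). Possible confusions are the two turquoise cores at top (386,277) and (426,245), and the spare standing core at (298,188). The tan one in the gutter is my choice. Next I'll fit the gutter pose and take a close crop.

```bash
cat > fit.py <<'E'
from h import *
from scipy.optimize import minimize
p=r.snapshot("top")
d=r.silhouettes("trough",p); m=d[0]["region"]; print(d[0]["confidence"],m.sum())
c=r.silhouettes("core_center",p)
z=p["z_map"]
v,u=np.nonzero(m&(z>0)); W=world(p,np.c_[u,v],z[v,u])
W=W[W[:,2]>.03]
# initial heading via minAreaRect
rect=cv2.minAreaRect((W[:,:2]*1000).astype(np.float32));print("rect",rect)
b=cv2.boxPoints(rect);print(np.round(b))
for q in c[:3]:
    v,u=np.nonzero(q["region"]&(z>0));C=world(p,np.c_[u,v],z[v,u]);print("core",q["xy"],np.round(np.median(C,0),4),C[:,2].max())
np.save("W.npy",W)
im=cv2.resize(p["image"][110:260,270:410,::-1],(560,600),interpolation=cv2.INTER_CUBIC);cv2.imwrite("pics/crop1.png",im)
E
python3 fit.py
```

```text
0.66 4786
rect ((578.0702514648438, -14.8345947265625), (311.7222595214844, 121.46025085449219), 18.119281768798828)
[[ 411.   -6.]
 [ 449. -121.]
 [ 745.  -24.]
 [ 707.   91.]]
core [353.0, 224.6] [ 0.4529 -0.0552  0.1018] 0.11291948007147203
core [384.8, 277.7] [ 0.3232 -0.134   0.0493] 0.0623363091282594
core [425.2, 246.9] [ 0.4077 -0.2383  0.0489] 0.06075313606916195
```

View pics/crop1.png

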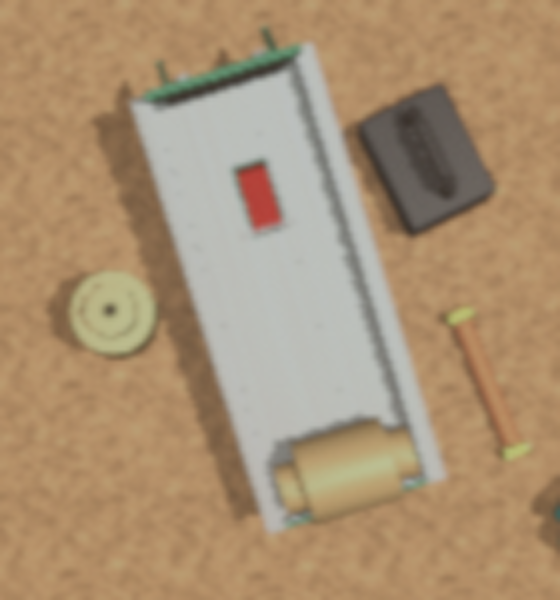

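The crop confirms it: tan core at the foot (crop 345,465), red dog at (260,195) and green stop at the top. Next I'll refine the gutter pose and overlay the model on both views.

```bash
cat > fit2.py <<'E'
from h import *
from scipy.optimize import minimize
W=np.load("W.npy")
def T(x,y,h):
    a=np.radians(8);c,s=np.cos(h),np.sin(h)
    ex=np.array([c*np.cos(a),s*np.cos(a),np.sin(a)]);ey=np.array([-s,c,0]);ez=np.cross(ex,ey)
    return np.c_[ex,ey,ez],np.array([x,y,.068])
def cost(q,pr=False):
    R,t=T(q[0],q[1],q[2]); L=(W-t)@R
    # floor: z=0 ; flange tops z=24 with |y| 48.5..60.5
    ins=(abs(L[:,0])<.135)
    f=ins&(abs(L[:,1])<.04)&(L[:,0]>-.07)&(L[:,0]<.04)
    if pr:
        print("floor z med",np.median(L[f,2]),np.percentile(L[f,2],[10,90]))
        g=ins&(abs(L[:,1])>.05);print("flange z",np.median(L[g,2]))
        print("y range",np.percentile(L[ins,1],[0.3,99.7]),"x range",L[:,0].min(),L[:,0].max())
        for s in(-1,1):
            e=[]
            for x in np.arange(-.12,.13,.02):
                k=abs(L[:,0]-x)<.01; e.append((s*L[k,1]).max())
            print(s,np.round(e,4))
if __name__=="__main__":
    R,t=T(.578,-.0148,np.radians(18.12)); cost((.578,-.0148,np.radians(18.12)),True)
    L=(W-t)@R
    k=L[:,2]>.045; print("stop top x",L[k,0].min(),L[k,0].max(),k.sum())
E
python3 fit2.py
```

```text
floor z med 0.0024723982717389736 [-0.00045337  0.00535523]
flange z 0.026440325286573196
y range [-0.05994997  0.06027227] x range -0.153987585168105 0.15848824184647445
-1 [0.0604 0.0601 0.0594 0.0604 0.0602 0.0603 0.0606 0.0596 0.0602 0.0599
 0.0608 0.0595 0.0602]
1 [0.0603 0.0607 0.0601 0.0603 0.0605 0.0601 0.0604 0.0605 0.0602 0.0605
 0.0607 0.0592 0.0597]
stop top x -0.13788716901708795 0.14292121766322752 178
```

```bash
cat > ov.py <<'E'
from fit2 import *
import sys
def draw(p,q,name,box,sc):
    R,t=T(*q); im=cv2.resize(p["image"][box[1]:box[3],box[0]:box[2],::-1],None,fx=sc,fy=sc,interpolation=cv2.INTER_CUBIC).copy()
    def pl(P,col):
        U=(proj(p,np.array(P)@R.T+t)-[box[0]-.5,box[1]-.5])*sc
        cv2.polylines(im,[U.astype(int)],True,col,1)
    m=1e-3
    pl(np.array([[-136.5,-48.5,24],[143,-48.5,24],[143,48.5,24],[-136.5,48.5,24]])*m,(255,0,0))
    pl(np.array([[-136.5,-48.5,10],[-139.5,-48.5,10],[-139.5,48.5,10],[-136.5,48.5,10]])*m,(255,0,255))
    pl(np.array([[50,-10,0],[88,-10,11],[88,10,11],[50,10,0]])*m,(0,255,255))
    pl(np.array([[143,-51.5,0],[143,51.5,0],[143,51.5,54],[143,-51.5,54]])*m,(0,255,0))
    a=np.linspace(0,6.28,30)
    for y in(-30,30): pl(np.c_[-108.5+28*np.cos(a)-0,0*a+y,28+28*np.sin(a)]*m,(0,0,255))
    cv2.imwrite("pics/"+name,im)
if __name__=="__main__":
    q=(float(sys.argv[1]),float(sys.argv[2]),np.radians(float(sys.argv[3])));n=sys.argv[4]
    for c,b in(("top",(280,110,400,255)),("side",(270,155,410,260))):
        draw(r.snapshot(c),q,c+n+".png",b,4 if c=="top" else 5)
E
python3 ov.py .578 -.0148 18.12 _a
```

```text
(no output)
```

View pics/top_a.png

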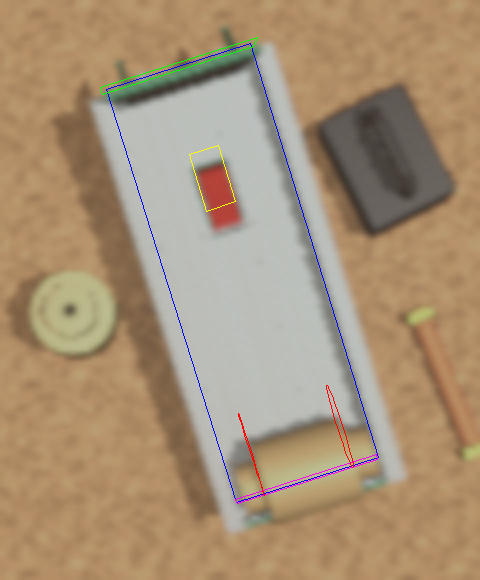

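View pics/side_a.png

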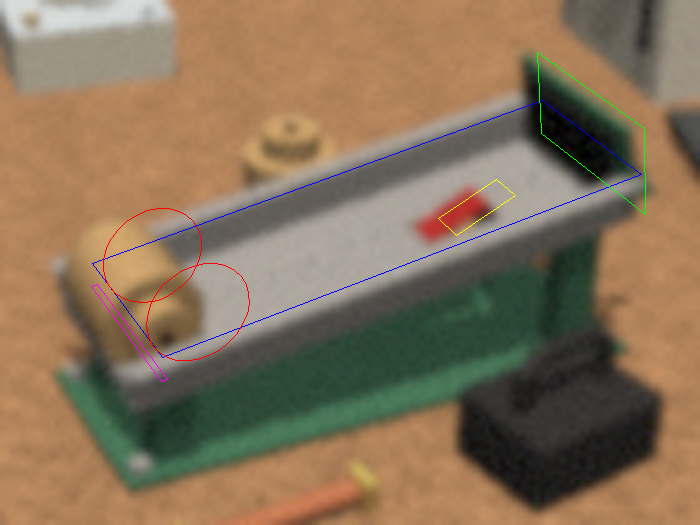

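```bash
sed -i 's/-108.5+28/-115+28/' ov.py; python3 ov.py .5628 -.0198 18.12 _b
```

```text
(no output)
```

View pics/top_b.png

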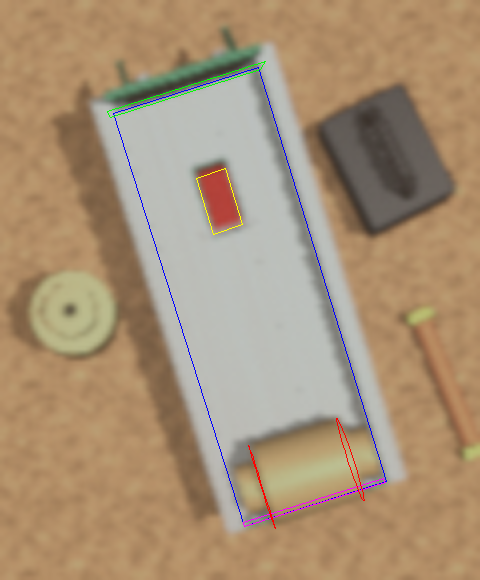

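View pics/side_b.png

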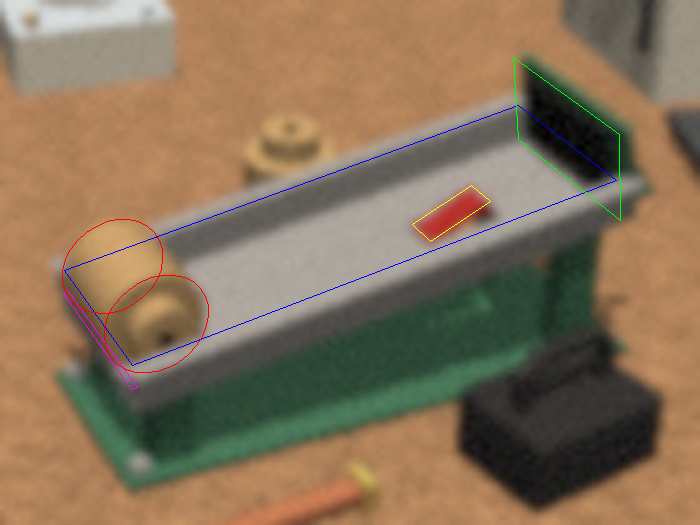

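Overlay fits to within about 3 mm, best at x shift −13 mm, so the origin is about (0.5656, −0.0188, 0.068) with heading 18.1°. The plan is to open the fingers about 24 mm with the jaws across the gutter. Both tips then push the core's back symmetrically and stay at gutter z≈20 mm, above the lip and the dog.

```bash
cat > tgt.py <<'E'
from fit2 import *
from scipy.spatial.transform import Rotation as Ro
import sys
Q=(.5656,-.0188,np.radians(18.12))
def tool():
    o=r.get_obs();w,x,y,z=o["ee_rot"];return o,Ro.from_quat([x,y,z,w]).as_matrix()
def show(gx,gy,gz):
    o,M=tool();R,t=T(*Q);P=R@np.array([gx,gy,gz])/1000+t
    print("t",round(float(o["time_s"]),2),"tcp",np.round(o["position"],4),"gutter mm",np.round((o["position"]-t)@R*1000,1),"F",np.round(o["contact_force"],1),"w",round(float(o["grip_width"]),4))
    print("target",np.round(P,4),"shift tool mm",np.round((P-o["position"])@M*1000,1))
    h=np.array([np.cos(Q[2]),np.sin(Q[2]),0])
    a=np.degrees(np.arctan2(h@M[:,2],h@M[:,1]));print("turn to bring y to heading",a,"or -y",a-180*np.sign(a));print(np.round(M,3),np.round(o["joints"],3))
    print("uphill per 1mm in tool axes",np.round(R[:,0]@M,4), "after turned y=heading: tx",-np.sin(np.radians(8)))
if __name__=="__main__": show(*map(float,sys.argv[1:4]))
E
python3 tgt.py -175 0 90
```

```text
t 1.05 tcp [0.2431 0.4934 0.2313] gutter mm [-123.1  587.1  182.2] F [ 0.4  1.  -0. ] w 0.0856
target [ 0.389  -0.0766  0.1328] shift tool mm [  98.5 -382.8 -446.8]
turn to bring y to heading 135.6473396601431 or -y -44.3526603398569
[[ 0.    -0.897  0.442]
 [ 0.     0.442  0.897]
 [-1.     0.     0.   ]] [ 0.979  0.326 -0.193  1.052  0.     1.437]
uphill per 1mm in tool axes [-0.1392 -0.7081  0.6923] after turned y=heading: tx -0.13917310096006544
```

```bash
python3 -m handwheel '[{"tx":0,"ty":-30,"tz":-35,"turn":-4,"gripper":24},{"tx":0,"ty":-55,"tz":-65,"turn":-8,"gripper":24},{"tx":0,"ty":-80,"tz":-95,"turn":-12,"gripper":24},{"tx":0,"ty":-105,"tz":-125,"turn":-16,"gripper":24},{"tx":0,"ty":-130,"tz":-155,"turn":-20,"gripper":24},{"tx":0,"ty":-155,"tz":-185,"turn":-24,"gripper":24},{"tx":0,"ty":-180,"tz":-215,"turn":-28,"gripper":24},{"tx":0,"ty":-205,"tz":-245,"turn":-32,"gripper":24},{"tx":0,"ty":-230,"tz":-275,"turn":-36,"gripper":24},{"tx":0,"ty":-255,"tz":-305,"turn":-40,"gripper":24},{"tx":0,"ty":-275,"tz":-325,"turn":-44.35,"gripper":24},{"tx":0,"ty":-290,"tz":-340,"turn":-44.35,"gripper":24}]' 20; python3 tgt.py -180 0 90
```

```text
time_s: 2.05
position: [0.3535, 0.0579, 0.2316]
ee_rot: [-0.415, 0.573, -0.415, -0.572]
contact_force: [0.6, 0.5, 0.1]
grip_width: 0.0241
t 2.05 tcp [0.3535 0.0579 0.2316] gutter mm [-153.3  138.8  186.8] F [0.6 0.5 0.1] w 0.0241
target [ 0.3843 -0.0781  0.1321] shift tool mm [  99.7   13.1 -138.8]
turn to bring y to heading 179.99056888165484 or -y -0.009431118345162304
[[ 0.001 -0.95  -0.311]
 [-0.    -0.311  0.95 ]
 [-1.    -0.001 -0.001]] [-0.044 -0.039 -0.628  0.98  -0.    -0.36 ]
uphill per 1mm in tool axes [-0.1381 -0.9904  0.    ] after turned y=heading: tx -0.13917310096006544
```

```bash
python3 -m handwheel '[{"tz":-30,"ty":4},{"tz":-60,"ty":8},{"tz":-90,"ty":13},{"tz":-115,"ty":13},{"tz":-130,"ty":13},{"tz":-138.8,"ty":13},{"tz":-138.8,"ty":13,"tx":25},{"tz":-138.8,"ty":13,"tx":50},{"tz":-138.8,"ty":13,"tx":75},{"tz":-138.8,"ty":13,"tx":99},{"tz":-138.8,"ty":13,"tx":99}]'; python3 tgt.py -175 0 20
python3 - <<'E'
from h import *
for c,b in(("top",(280,170,420,275)),("side",(230,150,370,255))):
    p=r.snapshot(c);cv2.imwrite(f"pics/{c}_c.png",cv2.resize(p["image"][b[1]:b[3],b[0]:b[2],::-1],None,fx=4,fy=4,interpolation=cv2.INTER_CUBIC))
E
```

```text
t 2.05 tcp [0.3535 0.0579 0.2316] gutter mm [-153.3  138.8  186.8] F [0.6 0.5 0.1] w 0.0241
target [ 0.3983 -0.0736  0.0635] shift tool mm [ 168.3   -1.5 -138.7]
turn to bring y to heading 179.99056888165484 or -y -0.009431118345162304
[[ 0.001 -0.95  -0.311]
 [-0.    -0.311  0.95 ]
 [-1.    -0.001 -0.001]] [-0.044 -0.039 -0.628  0.98  -0.    -0.36 ]
uphill per 1mm in tool axes [-0.1381 -0.9904  0.    ] after turned y=heading: tx -0.13917310096006544$[0]: bad value
```

View pics/side_c.png

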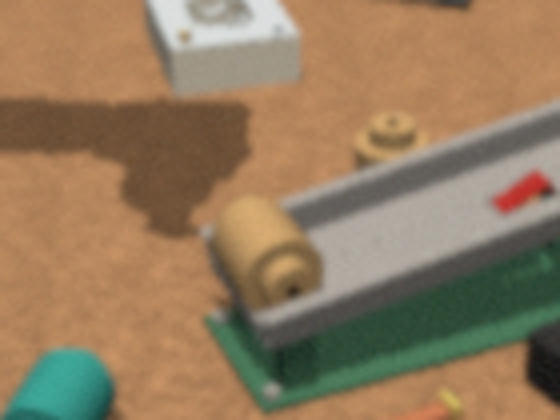

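View pics/top_c.png

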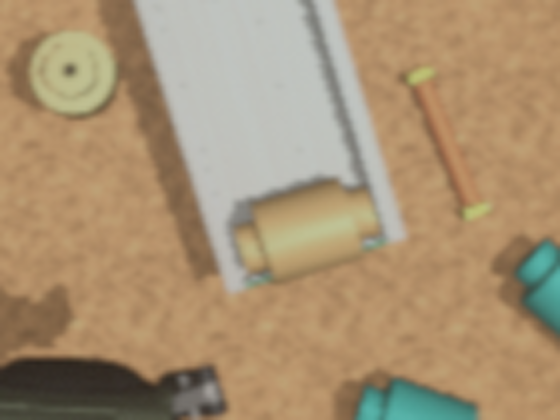

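The call was refused because every row needs all its keys, so the arm did not move. The pictures show the core (top crop 310,230) unmoved. I'll retype the rows in full.

```bash
python3 -m handwheel '[{"tx":0,"ty":4,"tz":-30,"turn":0,"gripper":24},{"tx":0,"ty":8,"tz":-60,"turn":0,"gripper":24},{"tx":0,"ty":13,"tz":-90,"turn":0,"gripper":24},{"tx":0,"ty":13,"tz":-115,"turn":0,"gripper":24},{"tx":0,"ty":13,"tz":-130,"turn":0,"gripper":24},{"tx":0,"ty":13,"tz":-138.8,"turn":0,"gripper":24},{"tx":25,"ty":13,"tz":-138.8,"turn":0,"gripper":24},{"tx":50,"ty":13,"tz":-138.8,"turn":0,"gripper":24},{"tx":75,"ty":13,"tz":-138.8,"turn":0,"gripper":24},{"tx":99,"ty":13,"tz":-138.8,"turn":0,"gripper":24},{"tx":99,"ty":13,"tz":-138.8,"turn":0,"gripper":24}]'; python3 tgt.py -178 0 20
python3 - <<'E'
from h import *
for c,b in(("top",(280,170,420,275)),("side",(230,150,370,255))):
    p=r.snapshot(c);cv2.imwrite(f"pics/{c}_d.png",cv2.resize(p["image"][b[1]:b[3],b[0]:b[2],::-1],None,fx=4,fy=4,interpolation=cv2.INTER_CUBIC))
E
```

```text
time_s: 3.07
position: [0.3806, -0.0735, 0.129]
ee_rot: [0.414, -0.57, 0.415, 0.575]
contact_force: [-0.9, 0.1, 0.4]
grip_width: 0.0242
t 3.07 tcp [ 0.3806 -0.0735  0.129 ] gutter mm [-182.4    5.5   87.2] F [-0.9  0.1  0.4] w 0.0242
target [ 0.3954 -0.0745  0.063 ] shift tool mm [ 65.8 -14.1  -5.9]
turn to bring y to heading -179.92836048467151 or -y 0.071639515328485
[[-0.007 -0.95  -0.312]
 [ 0.003 -0.312  0.95 ]
 [-1.     0.005  0.005]] [-0.382  0.146 -0.729  0.703  0.    -0.7  ]
uphill per 1mm in tool axes [-1.443e-01 -9.895e-01 -5.000e-04] after turned y=heading: tx -0.13917310096006544
```

View pics/side_d.png

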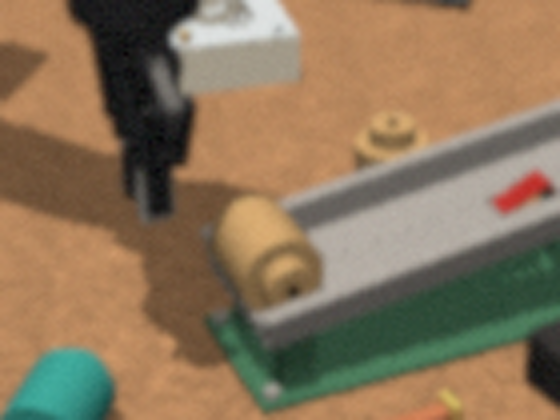

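View pics/top_d.png

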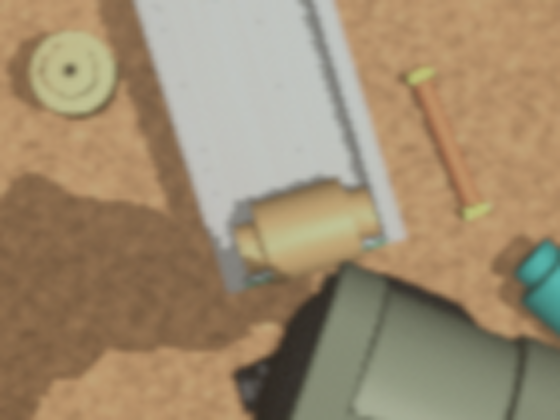

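```bash
python3 -m handwheel '[{"tx":0,"ty":0,"tz":0,"turn":0,"gripper":24},{"tx":0,"ty":0,"tz":0,"turn":0,"gripper":24}]'; python3 tgt.py -178 0 20
```

```text
time_s: 3.33
position: [0.385, -0.0758, 0.1337]
ee_rot: [-0.415, 0.574, -0.415, -0.572]
contact_force: [0.4, 0.0, 0.0]
grip_width: 0.0239
t 3.33 tcp [ 0.385  -0.0758  0.1337] gutter mm [-178.4    1.9   91.5] F [0.4 0.  0. ] w 0.0239
target [ 0.3954 -0.0745  0.063 ] shift tool mm [ 70.7 -10.2  -1.8]
turn to bring y to heading -179.96367795987263 or -y 0.03632204012737361
[[ 0.003 -0.95  -0.312]
 [-0.001 -0.312  0.95 ]
 [-1.    -0.002 -0.002]] [-0.383  0.14  -0.72   0.707  0.    -0.7  ]
uphill per 1mm in tool axes [-1.371e-01 -9.906e-01 -9.000e-04] after turned y=heading: tx -0.13917310096006544
```

```bash
python3 -m handwheel '[{"tx":20,"ty":0,"tz":-2,"turn":0,"gripper":24},{"tx":40,"ty":0,"tz":-2,"turn":0,"gripper":24},{"tx":55,"ty":0,"tz":-2,"turn":0,"gripper":24},{"tx":65,"ty":0,"tz":-2,"turn":0,"gripper":24},{"tx":71,"ty":0,"tz":-2,"turn":0,"gripper":24},{"tx":71,"ty":-5,"tz":-2,"turn":0,"gripper":24},{"tx":70.5,"ty":-10,"tz":-2,"turn":0,"gripper":24},{"tx":70,"ty":-13,"tz":-2,"turn":0,"gripper":24},{"tx":70,"ty":-13,"tz":-2,"turn":0,"gripper":24},{"tx":70,"ty":-13,"tz":-2,"turn":0,"gripper":24}]'; python3 tgt.py -160 0 19
python3 - <<'E'
from h import *
for c,b in(("top",(280,170,420,275)),("side",(230,150,370,255))):
    p=r.snapshot(c);cv2.imwrite(f"pics/{c}_e.png",cv2.resize(p["image"][b[1]:b[3],b[0]:b[2],::-1],None,fx=4,fy=4,interpolation=cv2.INTER_CUBIC))
E
```

```text
time_s: 4.17
position: [0.3977, -0.0737, 0.063]
ee_rot: [-0.415, 0.573, -0.415, -0.572]
contact_force: [0.8, 1.3, -0.2]
grip_width: 0.0239
t 4.17 tcp [ 0.3977 -0.0737  0.063 ] gutter mm [-175.7    0.    19.6] F [ 0.8  1.3 -0.2] w 0.0239
target [ 0.4125 -0.0689  0.0645] shift tool mm [ -1.6 -15.6  -0. ]
turn to bring y to heading -179.9693299952399 or -y 0.03067000476011117
[[ 0.001 -0.95  -0.312]
 [-0.001 -0.312  0.95 ]
 [-1.    -0.001 -0.001]] [-0.366  0.277 -0.78   0.512 -0.    -0.683]
uphill per 1mm in tool axes [-1.380e-01 -9.904e-01 -7.000e-04] after turned y=heading: tx -0.13917310096006544
```

View pics/side_e.png

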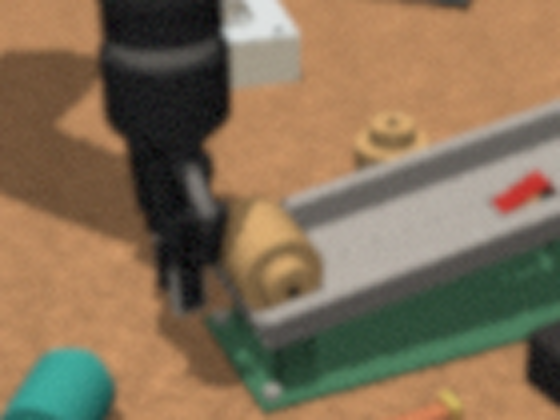

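```bash
python3 -m handwheel '[{"tx":-0.35,"ty":-2.5,"tz":0,"turn":0,"gripper":24},{"tx":-0.7,"ty":-5,"tz":0,"turn":0,"gripper":24},{"tx":-1.05,"ty":-7.5,"tz":0,"turn":0,"gripper":24},{"tx":-1.4,"ty":-10,"tz":0,"turn":0,"gripper":24},{"tx":-1.75,"ty":-12.5,"tz":0,"turn":0,"gripper":24},{"tx":-2.1,"ty":-15,"tz":0,"turn":0,"gripper":24},{"tx":-2.45,"ty":-17.5,"tz":0,"turn":0,"gripper":24},{"tx":-2.8,"ty":-20,"tz":0,"turn":0,"gripper":24},{"tx":-3.15,"ty":-22.5,"tz":0,"turn":0,"gripper":24},{"tx":-3.5,"ty":-25,"tz":0,"turn":0,"gripper":24},{"tx":-3.85,"ty":-27.5,"tz":0,"turn":0,"gripper":24},{"tx":-4.2,"ty":-30,"tz":0,"turn":0,"gripper":24}]'; python3 tgt.py -100 0 19
python3 - <<'E'
from h import *
for c,b in(("top",(280,170,420,275)),("side",(230,150,370,255))):
    p=r.snapshot(c);cv2.imwrite(f"pics/{c}_f.png",cv2.resize(p["image"][b[1]:b[3],b[0]:b[2],::-1],None,fx=4,fy=4,interpolation=cv2.INTER_CUBIC))
E
```

```text
time_s: 5.27
position: [0.4253, -0.0642, 0.0665]
ee_rot: [0.415, -0.572, 0.415, 0.573]
contact_force: [-1.7, -0.3, -0.5]
grip_width: 0.0239
t 5.27 tcp [ 0.4253 -0.0642  0.0665] gutter mm [-146.2    0.5   19. ] F [-1.7 -0.3 -0.5] w 0.0239
target [ 0.469  -0.0504  0.0729] shift tool mm [ -6.4 -45.7  -0.5]
turn to bring y to heading -179.99876705963237 or -y 0.0012329403676289985
[[-0.    -0.95  -0.311]
 [-0.    -0.311  0.95 ]
 [-1.     0.     0.   ]] [-0.322  0.312 -0.713  0.546 -0.    -0.638]
uphill per 1mm in tool axes [-0.1394 -0.9902 -0.    ] after turned y=heading: tx -0.13917310096006544
```

View pics/side_f.png

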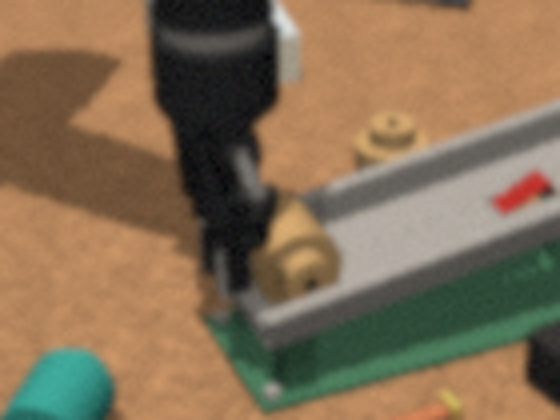

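View pics/top_f.png

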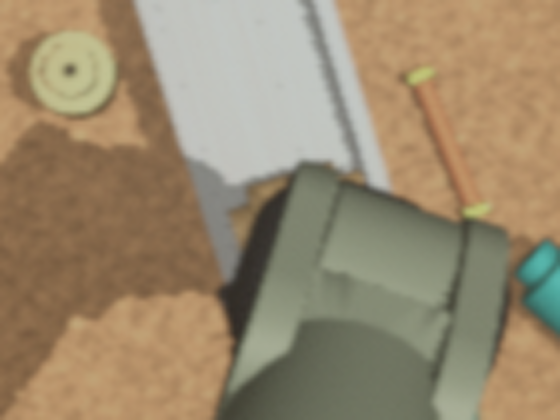

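Contact is made: the core has rolled about 8 mm off the lip (side crop centre near 297,250) at about 1.7 N. I'll carry on steadily.

```bash
python3 -m handwheel '[{"tx":-0.5,"ty":-3.5,"tz":0,"turn":0,"gripper":24},{"tx":-1,"ty":-7,"tz":0,"turn":0,"gripper":24},{"tx":-1.5,"ty":-10.5,"tz":0,"turn":0,"gripper":24},{"tx":-2,"ty":-14,"tz":0,"turn":0,"gripper":24},{"tx":-2.5,"ty":-17.5,"tz":0,"turn":0,"gripper":24},{"tx":-3,"ty":-21,"tz":0,"turn":0,"gripper":24},{"tx":-3.4,"ty":-24.5,"tz":0,"turn":0,"gripper":24},{"tx":-3.9,"ty":-28,"tz":0,"turn":0,"gripper":24},{"tx":-4.4,"ty":-31.5,"tz":0,"turn":0,"gripper":24},{"tx":-4.9,"ty":-35,"tz":0,"turn":0,"gripper":24},{"tx":-5.4,"ty":-38.5,"tz":0,"turn":0,"gripper":24},{"tx":-5.9,"ty":-42,"tz":0,"turn":0,"gripper":24}]'
python3 -m handwheel '[{"tx":-0.5,"ty":-3.5,"tz":0,"turn":0,"gripper":24},{"tx":-1,"ty":-7,"tz":0,"turn":0,"gripper":24},{"tx":-1.5,"ty":-10.5,"tz":0,"turn":0,"gripper":24},{"tx":-2,"ty":-14,"tz":0,"turn":0,"gripper":24},{"tx":-2.5,"ty":-17.5,"tz":0,"turn":0,"gripper":24},{"tx":-3,"ty":-21,"tz":0,"turn":0,"gripper":24},{"tx":-3.4,"ty":-24.5,"tz":0,"turn":0,"gripper":24},{"tx":-3.9,"ty":-28,"tz":0,"turn":0,"gripper":24},{"tx":-4.4,"ty":-31.5,"tz":0,"turn":0,"gripper":24},{"tx":-4.9,"ty":-35,"tz":0,"turn":0,"gripper":24},{"tx":-5.4,"ty":-38.5,"tz":0,"turn":0,"gripper":24},{"tx":-5.9,"ty":-42,"tz":0,"turn":0,"gripper":24}]'
python3 tgt.py 0 0 19
python3 - <<'E'
from h import *
for c,b in(("top",(280,120,420,225)),("side",(260,150,400,255))):
    p=r.snapshot(c);cv2.imwrite(f"pics/{c}_g.png",cv2.resize(p["image"][b[1]:b[3],b[0]:b[2],::-1],None,fx=4,fy=4,interpolation=cv2.INTER_CUBIC))
E
```

```text
time_s: 6.37
position: [0.4655, -0.0511, 0.0724]
ee_rot: [-0.415, 0.572, -0.415, -0.572]
contact_force: [-1.6, -1.4, -0.0]
grip_width: 0.0239
time_s: 7.37
position: [0.5054, -0.038, 0.0783]
ee_rot: [0.415, -0.572, 0.415, 0.573]
contact_force: [-1.1, -0.3, 0.8]
grip_width: 0.0242
t 7.37 tcp [ 0.5054 -0.038   0.0783] gutter mm [-61.2   0.5  19. ] F [-1.1 -0.3  0.8] w 0.0242
target [ 0.5631 -0.0196  0.0868] shift tool mm [ -8.5 -60.6  -0.4]
turn to bring y to heading 179.99791826699942 or -y -0.0020817330005797885
[[-0.    -0.95  -0.311]
 [ 0.    -0.311  0.95 ]
 [-1.     0.     0.   ]] [-0.221  0.41  -0.51   0.651  0.    -0.537]
uphill per 1mm in tool axes [-0.1392 -0.9903  0.    ] after turned y=heading: tx -0.13917310096006544
```

View pics/side_g.png

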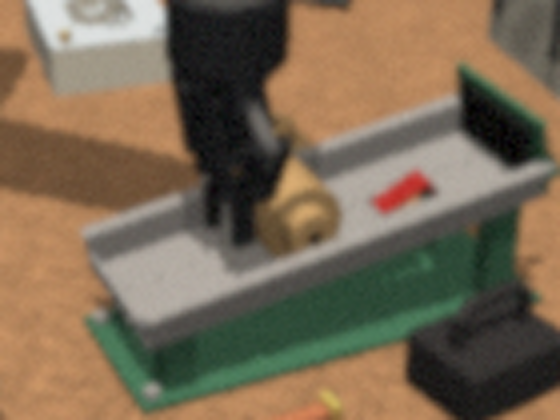

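View pics/top_g.png

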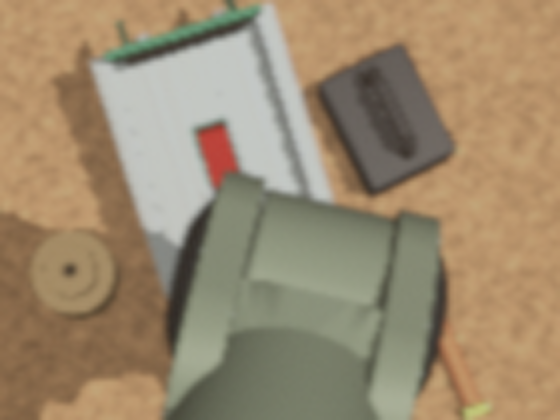

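The core is square in the gutter at about x=−20 (side crop 297,212), with the dog ahead at (400,190). Continuing.

```bash
python3 -m handwheel '[{"tx":-0.5,"ty":-3.5,"tz":0,"turn":0,"gripper":24},{"tx":-1,"ty":-7,"tz":0,"turn":0,"gripper":24},{"tx":-1.5,"ty":-10.5,"tz":0,"turn":0,"gripper":24},{"tx":-2,"ty":-14,"tz":0,"turn":0,"gripper":24},{"tx":-2.5,"ty":-17.5,"tz":0,"turn":0,"gripper":24},{"tx":-3,"ty":-21,"tz":0,"turn":0,"gripper":24},{"tx":-3.4,"ty":-24.5,"tz":0,"turn":0,"gripper":24},{"tx":-3.9,"ty":-28,"tz":0,"turn":0,"gripper":24},{"tx":-4.4,"ty":-31.5,"tz":0,"turn":0,"gripper":24},{"tx":-4.9,"ty":-35,"tz":0,"turn":0,"gripper":24},{"tx":-5.4,"ty":-38.5,"tz":0,"turn":0,"gripper":24},{"tx":-5.9,"ty":-42,"tz":0,"turn":0,"gripper":24}]'
python3 -m handwheel '[{"tx":-0.5,"ty":-3.5,"tz":0,"turn":0,"gripper":24},{"tx":-1,"ty":-7,"tz":0,"turn":0,"gripper":24},{"tx":-1.5,"ty":-10.5,"tz":0,"turn":0,"gripper":24},{"tx":-2,"ty":-14,"tz":0,"turn":0,"gripper":24},{"tx":-2.5,"ty":-17.5,"tz":0,"turn":0,"gripper":24},{"tx":-3,"ty":-21,"tz":0,"turn":0,"gripper":24},{"tx":-3.4,"ty":-24.5,"tz":0,"turn":0,"gripper":24},{"tx":-3.9,"ty":-28,"tz":0,"turn":0,"gripper":24},{"tx":-4.4,"ty":-31.5,"tz":0,"turn":0,"gripper":24},{"tx":-4.9,"ty":-35,"tz":0,"turn":0,"gripper":24},{"tx":-5.2,"ty":-37,"tz":0,"turn":0,"gripper":24},{"tx":-5.2,"ty":-37,"tz":0,"turn":0,"gripper":24}]'
python3 tgt.py 68 0 19
python3 - <<'E'
from h import *
for c,b in(("top",(280,120,420,225)),("side",(260,150,400,255))):
    p=r.snapshot(c);cv2.imwrite(f"pics/{c}_h.png",cv2.resize(p["image"][b[1]:b[3],b[0]:b[2],::-1],None,fx=4,fy=4,interpolation=cv2.INTER_CUBIC))
E
```

```text
time_s: 8.47
position: [0.5454, -0.025, 0.0842]
ee_rot: [-0.415, 0.573, -0.415, -0.572]
contact_force: [-0.6, 0.3, 0.5]
grip_width: 0.0243
time_s: 9.47
position: [0.5812, -0.0134, 0.0896]
ee_rot: [-0.415, 0.573, -0.415, -0.572]
contact_force: [-0.4, -0.8, 0.7]
grip_width: 0.0236
t 9.47 tcp [ 0.5812 -0.0134  0.0896] gutter mm [19.4  0.3 19.1] F [-0.4 -0.8  0.7] w 0.0236
target [0.6271 0.0013 0.0963] shift tool mm [ -6.6 -48.2  -0.3]
turn to bring y to heading -179.98255161434932 or -y 0.017448385650681075
[[ 0.001 -0.95  -0.311]
 [ 0.    -0.311  0.95 ]
 [-1.    -0.001 -0.   ]] [-0.15   0.51  -0.3    0.76   0.    -0.467]
uphill per 1mm in tool axes [-1.378e-01 -9.905e-01 -3.000e-04] after turned y=heading: tx -0.13917310096006544
```

View pics/side_h.png

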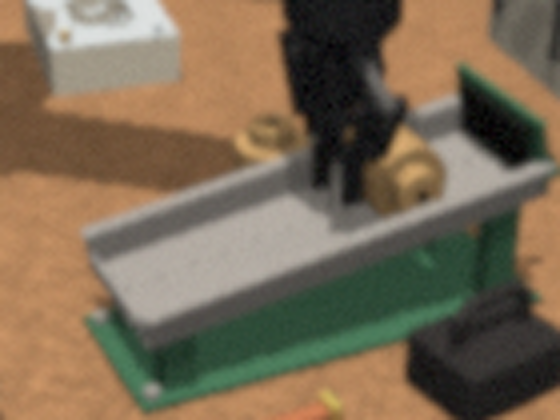

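View pics/top_h.png

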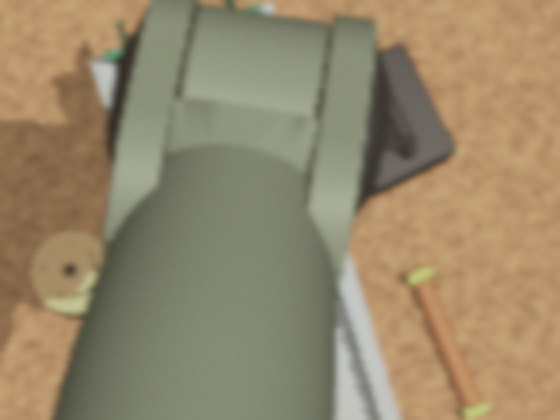

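The core (side crop 405,180) is on the dog, and the force is still under 1 N. I'll go on more slowly.

```bash
python3 -m handwheel '[{"tx":-0.4,"ty":-3,"tz":0,"turn":0,"gripper":24},{"tx":-0.8,"ty":-6,"tz":0,"turn":0,"gripper":24},{"tx":-1.25,"ty":-9,"tz":0,"turn":0,"gripper":24},{"tx":-1.7,"ty":-12,"tz":0,"turn":0,"gripper":24},{"tx":-2.1,"ty":-15,"tz":0,"turn":0,"gripper":24},{"tx":-2.5,"ty":-18,"tz":0,"turn":0,"gripper":24},{"tx":-2.95,"ty":-21,"tz":0,"turn":0,"gripper":24},{"tx":-3.4,"ty":-24,"tz":0,"turn":0,"gripper":24},{"tx":-3.8,"ty":-27,"tz":0,"turn":0,"gripper":24},{"tx":-4.2,"ty":-30,"tz":0,"turn":0,"gripper":24},{"tx":-4.65,"ty":-33,"tz":0,"turn":0,"gripper":24},{"tx":-5.1,"ty":-36,"tz":0,"turn":0,"gripper":24}]'
python3 -m handwheel '[{"tx":-0.2,"ty":-1.5,"tz":0,"turn":0,"gripper":24},{"tx":-0.4,"ty":-3,"tz":0,"turn":0,"gripper":24},{"tx":-0.6,"ty":-4.5,"tz":0,"turn":0,"gripper":24},{"tx":-0.8,"ty":-6,"tz":0,"turn":0,"gripper":24},{"tx":-0.8,"ty":-6,"tz":0,"turn":0,"gripper":24}]'
python3 tgt.py 68 0 19
python3 - <<'E'
from h import *
for c,b in(("top",(280,120,420,225)),("side",(320,150,420,225))):
    p=r.snapshot(c);cv2.imwrite(f"pics/{c}_i.png",cv2.resize(p["image"][b[1]:b[3],b[0]:b[2],::-1],None,fx=6,fy=6,interpolation=cv2.INTER_CUBIC))
E
```

```text
time_s: 10.57
position: [0.6148, -0.0023, 0.0945]
ee_rot: [-0.415, 0.573, -0.415, -0.572]
contact_force: [-0.6, 0.0, 0.5]
grip_width: 0.0242
time_s: 10.98
position: [0.6206, -0.0004, 0.0953]
ee_rot: [-0.415, 0.573, -0.415, -0.572]
contact_force: [-0.1, -0.3, -0.1]
grip_width: 0.0238
t 10.98 tcp [ 6.206e-01 -4.000e-04  9.530e-02] gutter mm [61.2  0.4 19. ] F [-0.1 -0.3 -0.1] w 0.0238
target [0.6271 0.0013 0.0963] shift tool mm [-0.9 -6.7 -0.4]
turn to bring y to heading -179.99180989119063 or -y 0.008190108809372987
[[ 0.001 -0.95  -0.311]
 [ 0.    -0.311  0.95 ]
 [-1.    -0.001 -0.   ]] [-0.12   0.568 -0.179  0.823  0.    -0.436]
uphill per 1mm in tool axes [-1.385e-01 -9.904e-01 -1.000e-04] after turned y=heading: tx -0.13917310096006544
```

View pics/side_i.png

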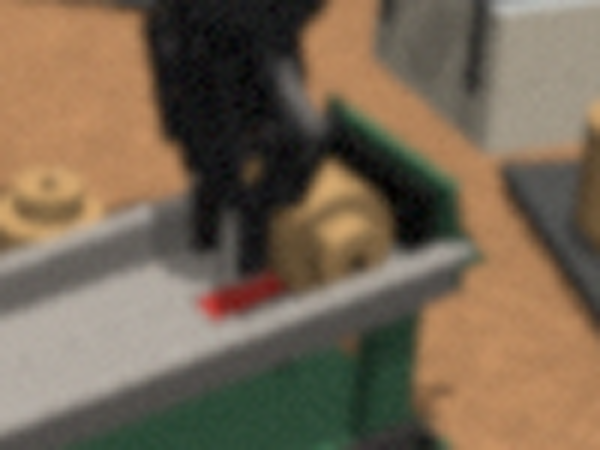

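```bash
python3 -m handwheel '[{"tx":-0.15,"ty":-1,"tz":0,"turn":0,"gripper":24},{"tx":-0.3,"ty":-2,"tz":0,"turn":0,"gripper":24},{"tx":-0.4,"ty":-3,"tz":0,"turn":0,"gripper":24},{"tx":-0.55,"ty":-4,"tz":0,"turn":0,"gripper":24},{"tx":-0.7,"ty":-5,"tz":0,"turn":0,"gripper":24},{"tx":-0.85,"ty":-6,"tz":0,"turn":0,"gripper":24},{"tx":-1,"ty":-7,"tz":0,"turn":0,"gripper":24},{"tx":-1,"ty":-7,"tz":0,"turn":0,"gripper":24}]'
python3 -m handwheel '[{"tx":-0.15,"ty":-1,"tz":0,"turn":0,"gripper":24},{"tx":-0.3,"ty":-2,"tz":0,"turn":0,"gripper":24},{"tx":-0.3,"ty":-2,"tz":0,"turn":0,"gripper":24}]'
python3 tgt.py 72 0 19 | head -2
python3 - <<'E'
from h import *
for c,b in(("side",(320,150,420,225)),):
    p=r.snapshot(c);cv2.imwrite(f"pics/{c}_j.png",cv2.resize(p["image"][b[1]:b[3],b[0]:b[2],::-1],None,fx=6,fy=6,interpolation=cv2.INTER_CUBIC))
E
```

```text
time_s: 11.75
position: [0.6269, 0.0017, 0.0963]
ee_rot: [-0.415, 0.573, -0.415, -0.572]
contact_force: [-0.2, -0.6, -0.5]
grip_width: 0.0243
time_s: 12.0
position: [0.6288, 0.0024, 0.0966]
ee_rot: [-0.415, 0.573, -0.415, -0.572]
contact_force: [-0.8, -0.5, 0.7]
grip_width: 0.0235
t 12.0 tcp [0.6288 0.0024 0.0966] gutter mm [70.   0.5 19.1] F [-0.8 -0.5  0.7] w 0.0235
target [0.6309 0.0026 0.0968] shift tool mm [-0.2 -2.  -0.5]
```

View pics/side_j.png

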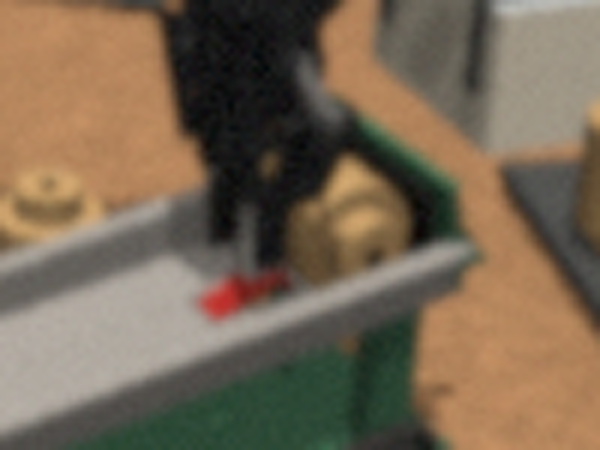

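```bash
python3 -m handwheel '[{"tx":-0.15,"ty":-1,"tz":0,"turn":0,"gripper":24},{"tx":-0.3,"ty":-2,"tz":0,"turn":0,"gripper":24},{"tx":-0.3,"ty":-2,"tz":0,"turn":0,"gripper":24}]'
python3 -m handwheel '[{"tx":-0.1,"ty":-0.7,"tz":0,"turn":0,"gripper":24},{"tx":-0.2,"ty":-1.4,"tz":0,"turn":0,"gripper":24},{"tx":-0.2,"ty":-1.4,"tz":0,"turn":0,"gripper":24}]'
python3 tgt.py 72 0 19 | head -2
python3 - <<'E'
from h import *
for c,b in(("side",(320,150,420,225)),):
    p=r.snapshot(c);cv2.imwrite(f"pics/{c}_k.png",cv2.resize(p["image"][b[1]:b[3],b[0]:b[2],::-1],None,fx=6,fy=6,interpolation=cv2.INTER_CUBIC))
E
```

```text
time_s: 12.3
position: [0.6308, 0.003, 0.097]
ee_rot: [-0.415, 0.573, -0.415, -0.572]
contact_force: [-1.2, -1.0, 0.1]
grip_width: 0.0241
time_s: 12.55
position: [0.6313, 0.0032, 0.097]
ee_rot: [0.415, -0.572, 0.415, 0.573]
contact_force: [-3.7, -1.4, 2.0]
grip_width: 0.0238
t 12.55 tcp [0.6313 0.0032 0.097 ] gutter mm [72.6  0.4 19. ] F [-3.7 -1.4  2. ] w 0.0238
target [0.6309 0.0026 0.0968] shift tool mm [ 0.1  0.6 -0.4]
```

View pics/side_k.png

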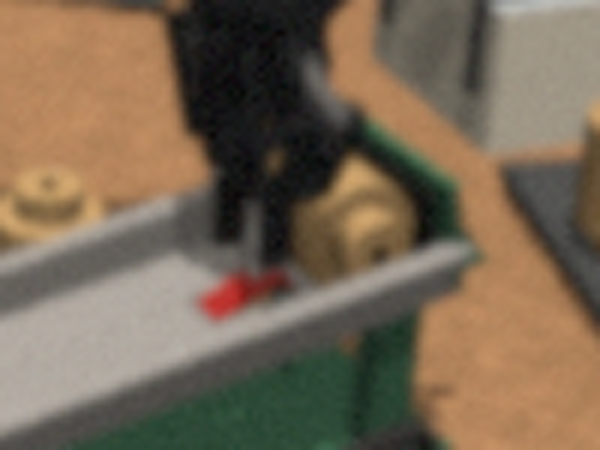

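The force rose to about 4 N at TCP x=72.6 mm, close to the 73.5 mm predicted for stop contact, so the core is at the stop. I'll back off slowly so that, if the dog is not up, the core only follows the finger.

```bash
python3 -m handwheel '[{"tx":0.15,"ty":1,"tz":0,"turn":0,"gripper":24},{"tx":0.3,"ty":2,"tz":0,"turn":0,"gripper":24},{"tx":0.4,"ty":3,"tz":0,"turn":0,"gripper":24},{"tx":0.55,"ty":4,"tz":0,"turn":0,"gripper":24},{"tx":0.7,"ty":5,"tz":0,"turn":0,"gripper":24},{"tx":0.85,"ty":6,"tz":0,"turn":0,"gripper":24},{"tx":1,"ty":7,"tz":0,"turn":0,"gripper":24},{"tx":1.15,"ty":8,"tz":0,"turn":0,"gripper":24},{"tx":1.3,"ty":9,"tz":0,"turn":0,"gripper":24},{"tx":1.4,"ty":10,"tz":0,"turn":0,"gripper":24},{"tx":1.7,"ty":12,"tz":0,"turn":0,"gripper":24},{"tx":2,"ty":14,"tz":0,"turn":0,"gripper":24}]'
python3 tgt.py 72 0 19 | head -2
python3 - <<'E'
from h import *
for c,b in(("side",(320,150,420,225)),):
    p=r.snapshot(c);cv2.imwrite(f"pics/{c}_l.png",cv2.resize(p["image"][b[1]:b[3],b[0]:b[2],::-1],None,fx=6,fy=6,interpolation=cv2.INTER_CUBIC))
E
```

```text
time_s: 13.6
position: [0.6185, -0.0011, 0.0951]
ee_rot: [-0.415, 0.573, -0.415, -0.572]
contact_force: [0.6, -0.1, -0.4]
grip_width: 0.024
t 13.6 tcp [ 0.6185 -0.0011  0.0951] gutter mm [59.   0.4 19.1] F [ 0.6 -0.1 -0.4] w 0.024
target [0.6309 0.0026 0.0968] shift tool mm [ -1.7 -12.9  -0.4]
```

View pics/side_l.png

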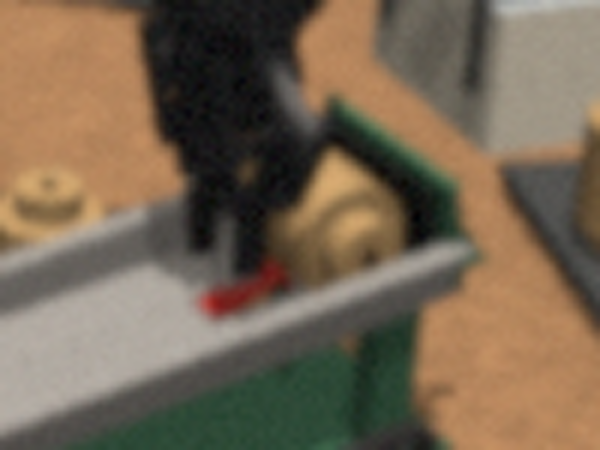

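The core settled back only about 2 px (print hole from 380 to 368 in the crop) while the fingers retreated 13.6 mm, so it is resting on the dog. I'll retreat further and lift clear.

```bash
python3 -m handwheel '[{"tx":0.5,"ty":4,"tz":0,"turn":0,"gripper":24},{"tx":1,"ty":9,"tz":0,"turn":0,"gripper":24},{"tx":2,"ty":15,"tz":0,"turn":0,"gripper":24},{"tx":2,"ty":22,"tz":0,"turn":0,"gripper":24},{"tx":-5,"ty":30,"tz":0,"turn":0,"gripper":24},{"tx":-25,"ty":40,"tz":0,"turn":0,"gripper":24},{"tx":-50,"ty":60,"tz":0,"turn":0,"gripper":24},{"tx":-75,"ty":90,"tz":0,"turn":0,"gripper":24},{"tx":-95,"ty":120,"tz":0,"turn":0,"gripper":24},{"tx":-110,"ty":150,"tz":0,"turn":0,"gripper":24},{"tx":-120,"ty":180,"tz":0,"turn":0,"gripper":24},{"tx":-120,"ty":200,"tz":0,"turn":0,"gripper":24}]'
python3 -m handwheel '[{"tx":0,"ty":25,"tz":10,"turn":0,"gripper":24},{"tx":0,"ty":50,"tz":35,"turn":0,"gripper":24},{"tx":0,"ty":55,"tz":70,"turn":0,"gripper":24},{"tx":0,"ty":55,"tz":105,"turn":0,"gripper":24},{"tx":0,"ty":55,"tz":140,"turn":0,"gripper":24},{"tx":0,"ty":55,"tz":170,"turn":0,"gripper":24},{"tx":0,"ty":55,"tz":190,"turn":0,"gripper":24},{"tx":0,"ty":55,"tz":190,"turn":0,"gripper":24},{"tx":0,"ty":55,"tz":190,"turn":0,"gripper":24}]'
cat > chk.py <<'E'
from tgt import *
R,t=T(*Q)
print(r.get_obs()["time_s"])
for c,b in(("top",(280,110,420,215)),("side",(270,150,410,255))):
    p=r.snapshot(c);cv2.imwrite(f"pics/{c}_{sys.argv[1]}.png",cv2.resize(p["image"][b[1]:b[3],b[0]:b[2],::-1],None,fx=5,fy=5,interpolation=cv2.INTER_CUBIC))
    for d in r.silhouettes("core_center",p)[:4]:
        v,u=np.nonzero(d["region"]&(p["z_map"]>0));W=world(p,np.c_[u,v],p["z_map"][v,u]);L=(W-t)@R*1000
        print(c,np.round(d["xy"]),round(d["confidence"],2),"gutter mm med",np.round(np.median(L,0),1),"x range",np.round(np.percentile(L[:,0],[5,95]),1),"y",np.round(np.percentile(L[:,1],[3,97]),1),"zmax",round(np.percentile(L[:,2],98),1))
    for l in("spare_core_center","weight","vent_tube"):
        for d in r.look_for(l,p)[:1]: print(l,np.round(d["xy"]),round(d["confidence"],2))
E
python3 chk.py m
```

```text
time_s: 14.65
position: [0.4266, -0.0639, 0.2175]
ee_rot: [-0.415, 0.573, -0.415, -0.571]
contact_force: [0.2, -0.5, -0.8]
grip_width: 0.024
time_s: 15.4
position: [0.3164, 0.1007, 0.2154]
ee_rot: [-0.414, 0.573, -0.414, -0.573]
contact_force: [0.2, -0.6, 0.6]
grip_width: 0.0242
15.4
top [384. 280.] 0.93 gutter mm med [-267.1  -34.2   20.1] x range [-296.4 -242.1] y [-70.1   0.5] zmax 29.4
top [424. 245.] 0.77 gutter mm med [-218.2 -159.4   12.1] x range [-254.5 -186.1] y [-193.3 -130.4] zmax 23.1
top [328. 144.] 0.7 gutter mm med [107.3   1.1  49.6] x range [ 83.4 131.6] y [-39.7  40.3] zmax 59.1
spare_core_center [297. 190.] 0.56
weight [374. 151.] 0.81
vent_tube [390. 207.] 0.64
side [242. 250.] 0.95 gutter mm med [-278.   -55.    14.6] x range [-309.1 -244.1] y [-77.9  -5.7] zmax 27.6
side [281. 279.] 0.85 gutter mm med [-230.2 -179.6    8. ] x range [-264.3 -190. ] y [-198.5 -143.3] zmax 21.6
side [372. 183.] 0.81 gutter mm med [ 93.8 -21.2  44.2] x range [ 79.2 119.1] y [-45.7  26.8] zmax 57.6
spare_core_center [325. 185.] 0.71
weight [380. 241.] 0.74
vent_tube [325. 258.] 0.62
```

View pics/side_m.png

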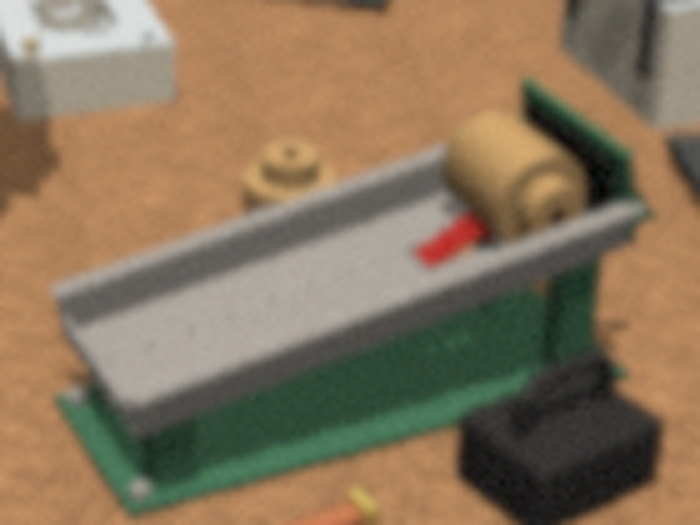

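View pics/top_m.png

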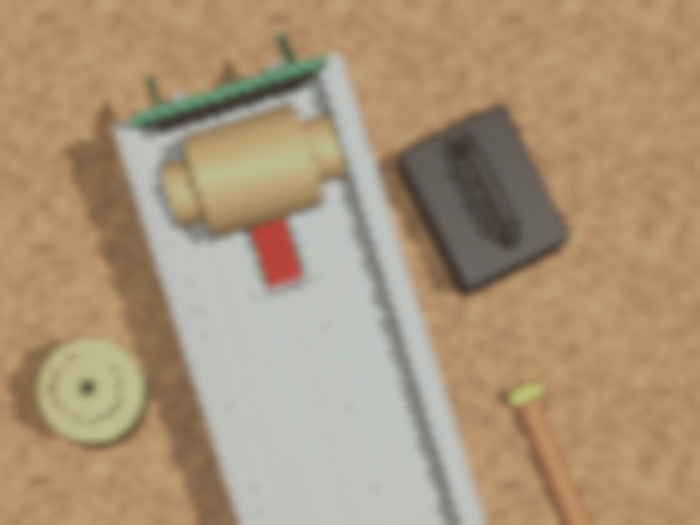

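The core sits in front of the stop (side crop 515,170; top crop 255,170) with the dog's red leaf raised behind it. The neighbours have not moved. I'll check that it stays still, then hand in.

```bash
python3 -m handwheel '[{"tx":0,"ty":0,"tz":0,"turn":0,"gripper":24},{"tx":0,"ty":0,"tz":0,"turn":0,"gripper":24},{"tx":0,"ty":0,"tz":0,"turn":0,"gripper":24},{"tx":0,"ty":0,"tz":0,"turn":0,"gripper":24},{"tx":0,"ty":0,"tz":0,"turn":0,"gripper":24},{"tx":0,"ty":0,"tz":0,"turn":0,"gripper":24}]' | head -1; python3 chk.py n | grep -E "core|^[0-9]"
python3 - <<'E'
import cv2,numpy as np
for c in("top","side"):
    a,b=[cv2.imread(f"pics/{c}_{k}.png",0).astype(np.float32) for k in"mn"]
    print(c,cv2.phaseCorrelate(a[70:260,120:360] if c=="top" else a[90:260,400:620],b[70:260,120:360] if c=="top" else b[90:260,400:620]))
E
```

```text
time_s: 16.4
16.4
spare_core_center [297. 188.] 0.79
spare_core_center [326. 187.] 0.69
top ((0.028385038919580552, -0.07627707868245182), 0.8844171798891491)
side ((0.5231175224195965, -0.020800849090008455), 0.8362362374670712)
```

```bash
python3 -c "
from rig import r
print(r.finish_job())"
```

```text
the job is handed in; nothing more can be done
None
```

The core is parked at the head of the gutter against the raised dog, and the job was handed in at about 16.5 s of the 42 s allowed. No verdict was reported.

**What I did:** I pushed it slowly up the gutter, 20–50 mm/s, with both fingertips held 24 mm apart, rather than a single fingertip. The wrist force read at the end of each call was about 4 N or less, highest when the core met the stop. I then backed off slowly; the core settled about 4 mm onto the dog while the fingers retreated 13.6 mm, and I took the hand away.

**Last checks:**
- **Core position:** The top camera puts the core at about x = 107.5 mm, y = 0–1 mm in the gutter. The expected rest position is about 110 mm, and my gutter fit along x is only good to about 3 mm.
- **Disagreement:** The side camera gave a lower x (median 94 mm) because it sees only the core's near, downhill side. I did not count that as a position.
- **Dog:** It looks raised behind the core in the side picture, but its angle was not measured.
- **Stillness:** Over one second the core shifted about 0.1 pixel or less between pictures.
- **Other items:** The spare core, weight and vent tube looked unmoved in the last pictures. I did not check the core box, brush or can separately, but nothing came near them.

One move call was refused because its rows lacked some keys. The arm did not move, and I retyped it in full.

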